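# Refit the handpiece carrier to the care unit and lock it

### The arm

A 7-joint arm with a two-finger parallel gripper is mounted at the origin on a cart in front of the work surface, level with it; the furniture and walls round the work are solid. World frame = base frame: x ahead of the robot, y to its left, z up, the work surface at z = 0. Lengths are in m, angles in rad, forces in N, time in s.
With the tool pointing down it reaches from about 0.4 to 0.85 m from the base axis. Payload 10.4 kg.
Tool frame: the origin (TCP) lies on the centre line of the jaws, within the pads' length; the fingertips stand 11 mm ahead of it and the grasp point (between the pads) lies 8 mm behind it (manip.finger_overhang is the distance from the TCP to the fingertips, in m); z points along the fingers, y is the line along which they close (so a half turn about z gives the same grasp; the last joint's range is limited). The gripper opens to 85 mm and grips with 20 to 120 N. Pads are 22 mm wide; open, the fingers measure 114 mm over their backs; the gripper's body (76 mm by 85 mm) begins 54 mm behind the grasp point. The pads swing forward as they close: fully open they stand 13 mm farther back than shut.
Start: joints at [-1.341, 0.332, -0.065, 1.46, 0.022, 1.35, -0.088], TCP at [0.156, 0.605, 0.215] pointing down, gripper open.
Joint ranges: [-2.6, 2.6], [-0.5, 2.12], [-1.47, 1.34], [0.16, 2.42], [-1.27, 4.41], [0.06, 2.06], [-2.6, 2.6]. Speed limits (rad/s): [2.22, 2.22, 2.79, 2.79, 3.14, 3.14, 3.14].

### API

Orientations are given as a unit quaternion [x, y, z, w].
In Python, from workcell import manip, imaging, workorder gives the robot as it stands.
- The arm moves only by the tool jog_arm, never from a script. Its argument "deltas" is a list of rows, each an object with "gripper": the opening, from 0 (shut) to 1 (fully open); "offset": the shift along the tool's x, y, z in m, a list of three; "rotation": the turn, a rotation vector about the tool's x, y, z in degrees, a list of three. In form: [{"gripper": gripper, "offset": [tx, ty, tz], "rotation": [ax, ay, az]}, ...]. A call has 1 to 20 rows; each row shifts and turns the commanded pose from where the row before left it, along the tool's axes as they then stand; what a row does not reach is not made up. A row lasts 1/10 s, in which the tool goes at most 50 mm and 8.59 degrees, less where a joint would pass 70% of its speed; a pose out of reach is approached as far as the arm can. A call with a gripper value outside its range is refused whole. The fingers move at their own pace and stop on an object; "newtons" is the grip in N (left out, the last holds). Time passes only in rows, so rows that do not move let the fingers close. It gives the time, the measured TCP pose, the force, the opening and the grip force at its end, in the units of the state.
- manip.get_obs(): the state, without advancing time (a new reading comes with each control period).
- imaging.camera(name): name is "scene" or "top" or "wrist"; returns the picture (480x640x3 uint8, blue, green, red); there is no depth.
- imaging.camera_model(name): a dict with "camera_matrix" (3x3 intrinsics, pixels), "k1" (the pictures are not rectified: a ray, as slopes to the right and down, at radius r is drawn at 1 + k1 r^2 times it, then the intrinsics apply), "world_to_cam" (4x4, takes a point from world to camera coordinates); the wrist camera has in their place "hand_eye" (4x4, takes a point from camera to tool coordinates, whose origin is the TCP and whose axes are the flange's). Camera axes: x right, y up, looking along -z (the intrinsics and any distortion apply to the point x, -y, -z); pixel columns grow to the right and rows downward; lengths in m; the calibration is good to about 2 mm. A picture is of the moment at which its call begins: read the wrist's pose just before it. camera_model takes no time and is no camera call.
- workorder.hand_in(): hands the job in; it is judged then, once.
The state is a dict: "clock": time; "joint_pos": joint angles; "joint_velocities": joint speeds; "tau": joint torques, N m; "position": TCP position; "ee_rot": TCP orientation; "ft_force": force on the tool from outside, world axes, zero at the start; "torque": the same for the moment, N m; "grip_width": opening from 0.0 (shut) to 1.0 (fully open); "grasp_force": force on a finger pad.
Only numpy, scipy, OpenCV 4.12 (cv2) and the standard library are available. Lean on these libraries where they do the work, as an engineer would, in place of code of your own. Each camera call takes 0.05 s, during which the arm holds its last target. There are 200 camera calls.

### The job

Put the washed handpiece carrier back on the handpiece care unit: lift it by its black handle, lower it gently over the unit's round pin and diamond pin with its blue end at the blue mark, and work it about until it drops flat on the deck on both pins. Then swing the red-knobbed lock lever all the way round so that its toe lies over the carrier's edge, and leave the other things alone.

Things in the scene. Friction and masses are not known exactly. Their poses are not given: they have to be found in the camera images.
- carrier: Handpiece carrier, loose, 0.3 to 0.65 kg: aluminium plate 96 (x) x 150 (y) x 10 (z) mm lying flat on the sink worktop (5 mm above the table), holes at y = +-55 mm, a blue strip along its +y end. Origin: centre of its underside, z up. Four brass nipples 16 mm tall stand at x = +-32, y = +-30 mm; two 10 mm steel posts at y = +-31 mm carry the black handle.
- carrier_grip (a point): Centre of the carrier's black handle, over the plate's middle, 60 mm above its underside: a flat-sided bar along the carrier's y, 86 mm long, 16 mm wide (x), 24 mm high (48 to 72 mm above the underside). Pinch it across the carrier's x.
- round_hole (a point): Centre, at the underside, of the carrier's 18.5 mm through hole for the round pin (carrier x = 0, y = +55 mm), at the blue end.
- diamond_hole (a point): Centre, at the underside, of the carrier's 14.5 mm through hole for the diamond pin (carrier x = 0, y = -55 mm).
- care_unit: Care unit, fixed: white machine, deck top 45 mm above the table (x -95 to +118, y +-125 mm), then a sloped hood 170 mm tall with a dark display. Origin on the table under the middle of the carrier's place; x to the hood, y left seen from the front. Blue mark on the deck at y = +85 mm. A seated carrier has this body's x, y and yaw, its underside 45 mm above this origin.
- round_pin (a point): Foot of the round pin at the deck's top: 16 mm thick, straight for 10 mm, then a tapered nose; 20 mm tall, tip 7 mm wide.
- diamond_pin (a point): Foot of the diamond pin at the deck's top: 12 mm across x, relieved to 9 mm along y, straight for 8 mm, then tapered; 15 mm tall, tip about 4 mm wide.
- lock_lever (a joint): Lock lever in front of the carrier's place, turning about an upright axis, rad. 0 = locked at its stop, toe along the unit's +x over the carrier's front edge; grows clockwise from above to 1.6 = open, toe to -y. Stays where left; about 1 N at the knob moves it. Toe 46 mm long, underside 12 mm above the deck (2 mm over a seated carrier): it cannot pass over a carrier that sits high.
- lever_pivot (a point): Axis of the lock lever, 61 mm above the table (care unit x = -76, y = 0 mm).
- lever_knob (a point): Middle of the lever's upright red knob, 13 to 19 mm thick, top 105 mm above the table (lever arm's top 65 mm), 70 mm from the lever's axis. Seen from above it lies at 3.93 rad - joint value, anticlockwise from the unit's +x: front left when open, front right when locked.
- swab_tub: White tub with a teal lid, 68 mm thick, 75 mm tall; leave alone. Origin at its underside.
- timer: White kitchen timer, 52 x 68 x 66 mm, at the back left of the unit; leave alone. Origin at its underside.
- brush: Purple nail brush, 86 mm long, by the sink; leave alone. Origin at its underside.

How it is judged:
On the way, in this order (a step that is already met when the one before it is completed fails the run):
1. the carrier lies flat on the deck, over both pins (horizontal distance between round_hole and round_pin below 0.004 m and horizontal distance between diamond_hole and diamond_pin below 0.004 m and z of round_hole in the frame of round_pin below 0.002 m and z of diamond_hole in the frame of diamond_pin below 0.002 m and angle between carrier's own z axis and vertical below 0.03 rad), for 0.2 s.
2. the lock lever is swung home, its toe over the carrier's edge (value of joint lock_lever below 0.12 rad), for 0.2 s.
At the end, for the whole second after the job is handed in: The carrier lies flat on the deck (within 2 mm and 0.03 rad) with its round hole over the round pin and its diamond hole over the diamond pin (each within 4 mm), at rest, and the lock lever is within 0.12 rad of its locked stop (all of step 1 and value of joint lock_lever below 0.12 rad and linear speed of carrier below 0.02 m/s); the robot touches nothing.
It fails at once if the carrier is dropped onto the pins (over 0.35 m/s on them) (linear speed of carrier above 0.35 m/s and horizontal distance between round_hole and round_pin below 0.02 m and z of round_hole in the frame of round_pin below 0.025 m).
It fails at once if the carrier is driven hard onto the unit (over 100 N) (contact force between carrier and care_unit above 100 N).
It fails at once if the carrier is tipped over (angle between carrier's own z axis and vertical above 0.7 rad).
It fails at once if another thing is disturbed (distance of any of swab_tub, timer, brush from where it was at the start of the episode above 0.03 m).
It also fails if it takes over 54 s, if anything falls off the work surface, if the arm or the gripper's body presses on something with over 40 N, if the wrist force passes 120 N, or if a joint passes its speed limit or range.

## Working session

There is one attempt and no reset: what is moved stays moved. The work goes in short steps, Python scripts to look and compute and a tool call to move; the robot and the scene stay as the last step left them, time stands still between calls to the robot, and variables do not carry over. Pictures are saved under pics/ and viewed, at most 10 in all, crops included, and the job is handed in when it is done.

Besides the shell and the picture viewer there is one more tool, called by a JSON object that holds its "api" and its "payload". jog_arm: Moves the arm, as the interface text tells. Its arguments: {"type":"object","properties":{"deltas":{"type":"array","items":{"type":"object","properties":{"gripper":{"type":"number"},"offset":{"type":"array","items":{"type":"number"}},"rotation":{"type":"array","items":{"type":"number"}}}}},"newtons":{"type":"number"}},"required":["deltas"]}

```bash
ls; mkdir -p pics
python3 - <<'E'
from workcell import manip, imaging
import cv2
o=manip.get_obs()
print({k:(v if not hasattr(v,'tolist') else v.tolist()) for k,v in o.items()})
for n in("scene","top"):
    cv2.imwrite(f"pics/{n}0.png",imaging.camera(n)); print(imaging.camera_model(n))
print(imaging.camera_model("wrist"), manip.finger_overhang)
E
```

```text
pics
{'clock': 0.0, 'joint_pos': [-1.340609184115593, 0.3328681955743332, -0.06469710693616287, 1.4609273439460322, 0.02160153000759619, 1.3498918561442768, -0.08853352048876714], 'joint_velocities': [-0.0016505429495244114, 0.0003385209807760436, -0.0015873562796123212, 0.0014431754849385438, -0.00035274232164171073, -0.0016186040004594888, -0.0009539981120479374], 'tau': [-0.0006974614370847121, -62.54491567611694, 0.04804112249985337, -39.16173577308655, 0.01594120287336409, 0.00970772554865107, -2.5222993826901074e-05], 'position': [0.15622508449370404, 0.6047572425530483, 0.21382490487216904], 'ee_rot': [0.12606483135387256, 0.9920217582511971, -0.0006974455667065722, -5.4969122437086784e-05], 'ft_force': [-0.12126312702581528, -0.955111267056172, 0.6254819448937333], 'torque': [0.00685293118224139, 0.07321850483807064, 0.03438781913987276], 'grasp_force': 0.0, 'grip_width': 1.0010174492054458}
{'camera_matrix': array([[616.38388287,   0.        , 329.24261477],
       [  0.        , 616.38388287, 233.99602728],
       [  0.        ,   0.        ,   1.        ]]), 'k1': -0.21250
[... 598 characters left out ...]
2, -0.62108385],
       [-0.20906145, -0.01474211,  0.97779138, -1.2378026 ],
       [ 0.        ,  0.        ,  0.        ,  1.        ]])}
{'camera_matrix': array([[375.16885927,   0.        , 326.30311309],
       [  0.        , 375.16885927, 236.07552432],
       [  0.        ,   0.        ,   1.        ]]), 'k1': 0.02677528378727658, 'hand_eye': array([[ 2.53650217e-04,  9.55889042e-01,  2.93727893e-01,
         7.55262096e-02],
       [ 9.99999968e-01, -2.49756622e-04, -5.07632779e-05,
         6.91596751e-04],
       [ 2.48364254e-05,  2.93727897e-01, -9.55889074e-01,
        -1.59541112e-01],
       [ 0.00000000e+00,  0.00000000e+00,  0.00000000e+00,
         1.00000000e+00]])} 0.011
```

View pics/top0.png

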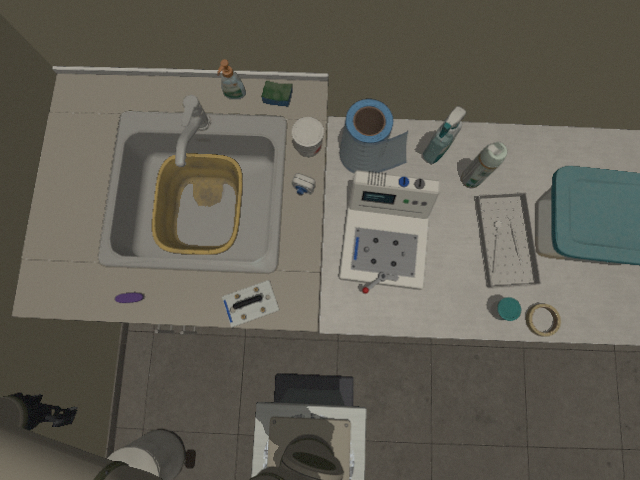

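View pics/scene0.png

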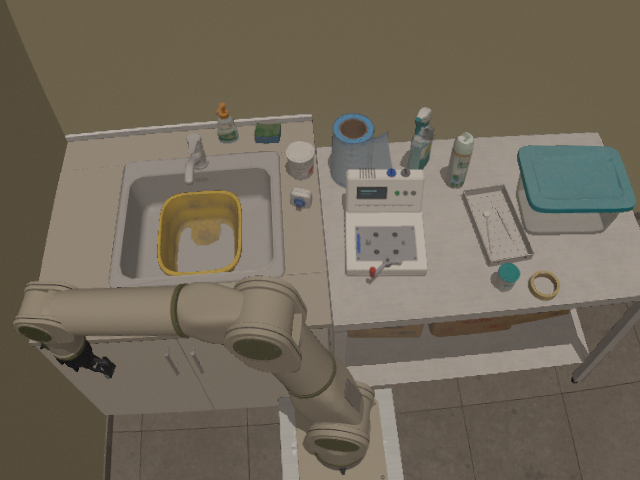

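The top view shows the carrier at about (250,303) with its blue strip on the left, at (228,311). The deck is centred near (384,252), with its blue mark at (356,248) and the red knob at (365,290). I'll zoom in on both.

Run:
```python
import cv2,numpy as np
t=cv2.imread("pics/top0.png")
a=cv2.resize(t[275:335,210:290],None,fx=7,fy=7,interpolation=cv2.INTER_CUBIC)[:, :560]
b=cv2.resize(t[160:305,335:440],None,fx=4,fy=4,interpolation=cv2.INTER_CUBIC)
a=cv2.resize(t[275:335,215:285],None,fx=5,fy=5,interpolation=cv2.INTER_CUBIC)
c=np.zeros((580,775,3),np.uint8); c[:300,:350]=a; c[:580,352:772]=b
cv2.imwrite("pics/crop0.png",c)
```

```text
(no output)
```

View pics/crop0.png

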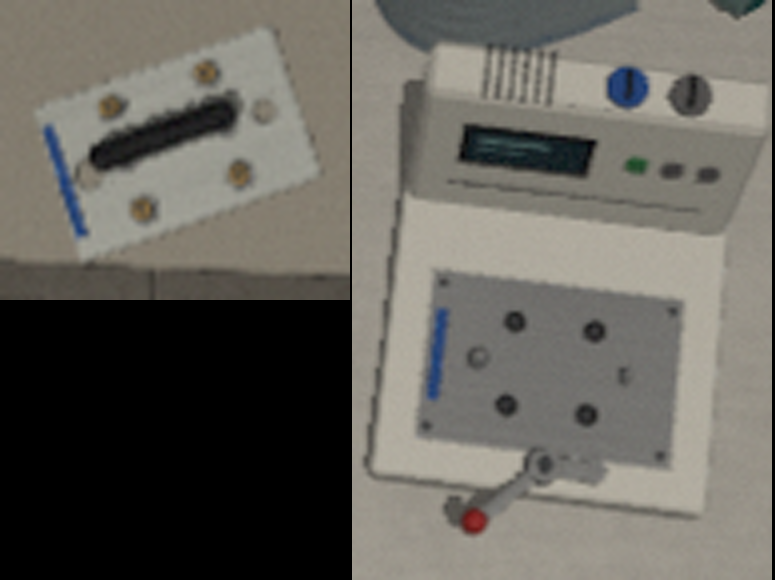

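```bash
cat > h.py <<'E'
import numpy as np,cv2
from workcell import manip,imaging
from scipy.spatial.transform import Rotation as R
def model(name,o=None):
    m=imaging.camera_model(name)
    if name=="wrist":
        T=np.eye(4);T[:3,:3]=R.from_quat(o["ee_rot"]).as_matrix();T[:3,3]=o["position"]
        m["c2w"]=T@m["hand_eye"]
    else: m["c2w"]=np.linalg.inv(m["world_to_cam"])
    return m
def pt(m,uv,z):
    K=m["camera_matrix"]
    s=cv2.undistortPoints(np.float64([[uv]]),K,np.float64([m["k1"],0,0,0]))[0,0]
    # note: same forward model x*(1+k1 r^2)
    d=m["c2w"][:3,:3]@[s[0],-s[1],-1]; c=m["c2w"][:3,3]
    return (c+d*(z-c[2])/d[2])[:2]
def fit(P,Q): # rigid 2d: Q ~ R P + t
    P=np.array(P,float);Q=np.array(Q,float);p=P.mean(0);q=Q.mean(0)
    H=(P-p).T@(Q-q);a=np.arctan2(H[0,1]-H[1,0],H[0,0]+H[1,1])
    c,s=np.cos(a),np.sin(a);M=np.array([[c,-s],[s,c]]);t=q-M@p
    return a,t,Q-(P@M.T+t)
E
python3 - <<'E'
from h import *
np.set_printoptions(precision=4,suppress=True)
m=model("top")
A=lambda u,v,z:pt(m,(215+u/5-.4,275+v/5-.4),z)
B=lambda u,v,z:pt(m,(335+(u-352)/4-.4,160+v/4-.4),z)
# carrier: local x,y ; blue end=+y(left)
x=.032;y=.03
P=[(.048,.075),(.048,-.075),(-.048,-.075),(-.048,.075),(x,y),(x,-y),(-x,-y),(-x,y),(0,.055),(0,-.055),(0,.043),(0,-.043)]
Q=[A(37,107,.015),A(268,28,.015),A(320,175,.015),A(83,262,.015),A(110,105,.031),A(206,71,.031),A(240,173,.031),A(144,209,.031),A(90,175,.015),A(264,110,.015),A(92,157,.077),A(237,110,.077)]
a,t,r=fit(P,Q);print("carrier",a,np.degrees(a),t);print(r*1000)
P=[(0,.055),(0,-.055),(-.076,0),(x,y),(x,-y),(-x,-y),(-x,y),(0,.085)]
Q=[B(478,357,.063),B(625,376,.058),B(542,463,.065),B(515,321,.045),B(595,331,.045),B(587,414,.045),B(507,405,.045),B(438,354,.045)]
a,t,r=fit(P,Q);print("unit",a,np.degrees(a),t);print(r*1000)
k=B(474,521,.103);print("knob",k)
pv=Q[2];d=k-pv;print("pivot",pv,np.hypot(*d),"joint",(3.93-(np.arctan2(d[1],d[0])-a))%6.283)
print("tub",pt(m,(509,309),.075),"timer",pt(m,(305,183),.066))
o=manip.get_obs();print(R.from_quat(o["ee_rot"]).as_matrix())
E
```

```text
carrier 0.3869949919025848 22.173179728717578 [0.433  0.1936]
[[ 0.7414 -1.1578]
 [-2.433   2.3681]
 [ 0.2842  1.9652]
 [-0.1629 -0.0112]
 [ 0.4579 -0.2494]
 [ 0.3717 -0.1158]
 [ 0.7241 -0.1979]
 [ 0.0028 -0.8815]
 [-1.1769  0.3651]
 [ 0.348   1.1346]
 [ 1.553  -1.1029]
 [-0.7102 -2.1163]]
unit -0.08740950805031027 -5.008195900597571 [ 0.5996 -0.1987]
[[-2.1498  0.8605]
 [-1.2886  1.3866]
 [ 1.6179  1.2389]
 [ 0.3432 -0.3597]
 [ 0.4333 -0.5524]
 [ 1.0833 -0.6149]
 [ 0.1298 -1.0219]
 [-0.1691 -0.9372]]
knob [ 0.4775 -0.1387]
pivot [ 0.5256 -0.1908] 0.07087543266279861 joint 1.5272817759829191
tub [ 0.4425 -0.5524] timer [0.7974 0.0464]
[[-0.9682  0.2501 -0.0003]
 [ 0.2501  0.9682 -0.0012]
 [-0.     -0.0013 -1.    ]]
```

{"api": "jog_arm", "payload": {"deltas": [{"gripper": 1, "offset": [-0.02, -0.006, 0], "rotation": [0, 0, 2]}, {"gripper": 1, "offset": [-0.037, -0.012, 0], "rotation": [0, 0, 4]}, {"gripper": 1, "offset": [-0.037, -0.012, 0], "rotation": [0, 0, 4]}, {"gripper": 1, "offset": [-0.037, -0.012, 0], "rotation": [0, 0, 4]}, {"gripper": 1, "offset": [-0.037, -0.012, 0], "rotation": [0, 0, 4]}, {"gripper": 1, "offset": [-0.037, -0.012, 0], "rotation": [0, 0, 4]}, {"gripper": 1, "offset": [-0.037, -0.012, 0], "rotation": [0, 0, 4]}, {"gripper": 1, "offset": [-0.037, -0.012, 0], "rotation": [0, 0, 4]}, {"gripper": 1, "offset": [-0.037, -0.012, 0], "rotation": [0, 0, 4]}, {"gripper": 1, "offset": [-0.037, -0.012, 0], "rotation": [0, 0, 4]}, {"gripper": 1, "offset": [-0.037, -0.012, 0], "rotation": [0, 0, 4]}, {"gripper": 1, "offset": [-0.037, -0.012, 0], "rotation": [0, 0, 4]}, {"gripper": 1, "offset": [-0.037, -0.012, 0], "rotation": [0, 0, 4]}, {"gripper": 1, "offset": [-0.025, -0.008, 0], "rotation": [0, 0, 3.3]}, {"gripper": 1, "offset": [0, 0, 0], "rotation": [0, 0, 0]}, {"gripper": 1, "offset": [0, 0, 0], "rotation": [0, 0, 0]}], "newtons": 60}}

```text
clock: 1.7
position: [0.4282, 0.1905, 0.2147]
ee_rot: [0.558, 0.83, 0.0, -0.0]
ft_force: [-0.4, -0.2, -0.5]
grip_width: 0.998
grasp_force: 0.0
```

```bash
cat >> h.py <<'E'
def togo(o,xyz,yaw): # yaw = desired angle of tool y, deg
    M=R.from_quat(o["ee_rot"]).as_matrix()
    d=M.T@(np.array(xyz)-o["position"]); a=np.degrees(np.arctan2(M[1,1],M[0,1]))
    print("t",round(o["clock"],2),"pos",np.round(o["position"],4),"tooly",round(a,2),"zaxis",np.round(M[:,2],4),"\n tool offset",np.round(d,4),"rotz",round(a-yaw,2),"F",np.round(o["ft_force"],1),"grip",round(o["grip_width"],3))
E
python3 - <<'E'
from h import *
o=manip.get_obs();togo(o,[.433,.1936,.2],22.17)
cv2.imwrite("pics/w1.png",imaging.camera("wrist"))
E
```

```text
t 1.7 pos [0.4282 0.1905 0.2147] tooly 22.17 zaxis [-0.e+00  8.e-04 -1.e+00] 
 tool offset [0.0011 0.0057 0.0147] rotz 0.0 F [-0.4 -0.2 -0.5] grip 0.998
```

View pics/w1.png

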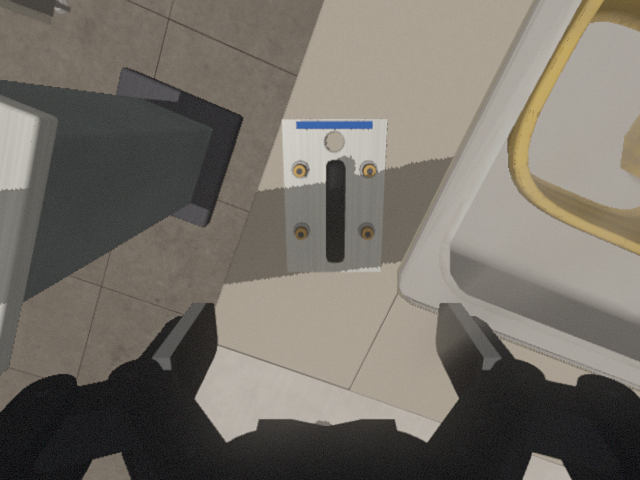

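The wrist view shows the handle upright at column 336, rows 160–262. The nipples are at (300,170), (369,170), (302,232) and (368,232), the round hole is at (334,142), and the blue end is at the top. I'll check the carrier's pose from these.

Run:
```python
from h import *
np.set_printoptions(precision=4,suppress=True)
o=manip.get_obs();m=model("wrist",o)
x,y=.032,.03
# left in image = ? local -x or +x decided by residual
for s in(1,-1):
    P=[(s*x,y),(-s*x,y),(s*x,-y),(-s*x,-y),(0,.055)]
    Q=[pt(m,p,.031) for p in[(300,170),(369,170),(302,232),(368,232)]]+[pt(m,(334,142),.015)]
    a,t,r=fit(P,Q)
    if abs(r).max()<.01: print(np.degrees(a),t,"\n",r*1000);print(pt(m,(336,160),.077),pt(m,(336,262),.077),"mid",pt(m,(336,211),.077))
    if abs(r).max()<.01: togo(o,[t[0],t[1],.057],np.degrees(a))
```

```text
22.771049291739818 [0.4338 0.1974] 
 [[ 0.5616  0.1896]
 [-0.5595 -0.8619]
 [ 0.2008  1.5394]
 [-0.5984  0.6352]
 [ 0.3955 -1.5022]]
[0.4172 0.2372] [0.45   0.1589] mid [0.4329 0.1997]
t 1.75 pos [0.4279 0.1913 0.2145] tooly 22.28 zaxis [-0.0002  0.0005 -1.    ] 
 tool offset [0.0034 0.0078 0.1576] rotz -0.49 F [ 0.7  1.  -0.1] grip 0.997
```

{"api": "jog_arm", "payload": {"deltas": [{"gripper": 1, "offset": [0.002, 0.007, 0.02], "rotation": [0, 0, -0.3]}, {"gripper": 1, "offset": [0, 0, 0.03]}, {"gripper": 1, "offset": [0, 0, 0.03]}, {"gripper": 1, "offset": [0, 0, 0.03]}, {"gripper": 1, "offset": [0, 0, 0.025]}, {"gripper": 1, "offset": [0, 0, 0.0145]}, {"gripper": 1, "offset": [0, 0, 0.008]}, {"gripper": 1, "offset": [0, 0, 0]}, {"gripper": 0, "offset": [0, 0, 0]}, {"gripper": 0, "offset": [0, 0, 0]}, {"gripper": 0, "offset": [0, 0, 0]}, {"gripper": 0, "offset": [0, 0, 0]}, {"gripper": 0, "offset": [0, 0, 0]}, {"gripper": 0, "offset": [0, 0, 0]}, {"gripper": 0, "offset": [0, 0, 0]}, {"gripper": 0, "offset": [0, 0, 0]}], "newtons": 60}}

```text
schema error: expected keys gripper, offset, rotation
```

{"api": "jog_arm", "payload": {"deltas": [{"gripper": 1, "offset": [0.002, 0.007, 0.02], "rotation": [0, 0, -0.3]}, {"gripper": 1, "offset": [0, 0, 0.03], "rotation": [0, 0, 0]}, {"gripper": 1, "offset": [0, 0, 0.03], "rotation": [0, 0, 0]}, {"gripper": 1, "offset": [0, 0, 0.03], "rotation": [0, 0, 0]}, {"gripper": 1, "offset": [0, 0, 0.025], "rotation": [0, 0, 0]}, {"gripper": 1, "offset": [0, 0, 0.0145], "rotation": [0, 0, 0]}, {"gripper": 1, "offset": [0, 0, 0.008], "rotation": [0, 0, 0]}, {"gripper": 1, "offset": [0, 0, 0], "rotation": [0, 0, 0]}, {"gripper": 0, "offset": [0, 0, 0], "rotation": [0, 0, 0]}, {"gripper": 0, "offset": [0, 0, 0], "rotation": [0, 0, 0]}, {"gripper": 0, "offset": [0, 0, 0], "rotation": [0, 0, 0]}, {"gripper": 0, "offset": [0, 0, 0], "rotation": [0, 0, 0]}, {"gripper": 0, "offset": [0, 0, 0], "rotation": [0, 0, 0]}, {"gripper": 0, "offset": [0, 0, 0], "rotation": [0, 0, 0]}, {"gripper": 0, "offset": [0, 0, 0], "rotation": [0, 0, 0]}, {"gripper": 0, "offset": [0, 0, 0], "rotation": [0, 0, 0]}], "newtons": 60}}

```text
clock: 3.35
position: [0.4342, 0.1952, 0.0577]
ee_rot: [0.556, 0.832, 0.0, 0.0]
ft_force: [-1.4, -1.2, 5.2]
grip_width: 0.148
grasp_force: 58.6
```

{"api": "jog_arm", "payload": {"deltas": [{"gripper": 0, "offset": [0, 0, -0.01], "rotation": [0, 0, 0]}, {"gripper": 0, "offset": [0, 0, -0.02], "rotation": [0, 0, 0]}, {"gripper": 0, "offset": [0, 0, -0.03], "rotation": [0, 0, 0]}, {"gripper": 0, "offset": [0, 0, -0.03], "rotation": [0, 0, 0]}, {"gripper": 0, "offset": [0, 0, -0.03], "rotation": [0, 0, 0]}, {"gripper": 0, "offset": [0, 0, -0.025], "rotation": [0, 0, 0]}, {"gripper": 0, "offset": [0, 0, 0], "rotation": [0, 0, 0]}, {"gripper": 0, "offset": [0, 0, 0], "rotation": [0, 0, 0]}]}}

```text
clock: 4.15
position: [0.4338, 0.1949, 0.2019]
ee_rot: [0.555, 0.832, 0.0, -0.0]
ft_force: [0.1, -0.0, -4.0]
grip_width: 0.147
grasp_force: 58.8
```

Run:
```python
from h import *
o=manip.get_obs();togo(o,[.5996,-.1987,.2],-5.0)
# unit frame: use tool frame after rotating to yaw -5
d=np.array([.5996,-.1987])-o["position"][:2]
for a in(22.4,8.7,-5):
    r=np.radians(a);print(a,"x",d@[-np.sin(r),np.cos(r)],"y",d@[np.cos(r),np.sin(r)])
cv2.imwrite("pics/w2.png",imaging.camera("wrist"))
```

```text
t 4.15 pos [0.4338 0.1949 0.2019] tooly 22.51 zaxis [-0.e+00  2.e-04 -1.e+00] 
 tool offset [-0.4271  0.0025  0.0018] rotz 27.51 F [ 0.1 -0.  -4. ] grip 0.147
22.4 x -0.4270937188153685 y 0.003342854708770493
8.7 x -0.41415081115980146 y 0.10439983211108847
-5 x -0.3776419934418644 y 0.19951627532208954
```

View pics/w2.png

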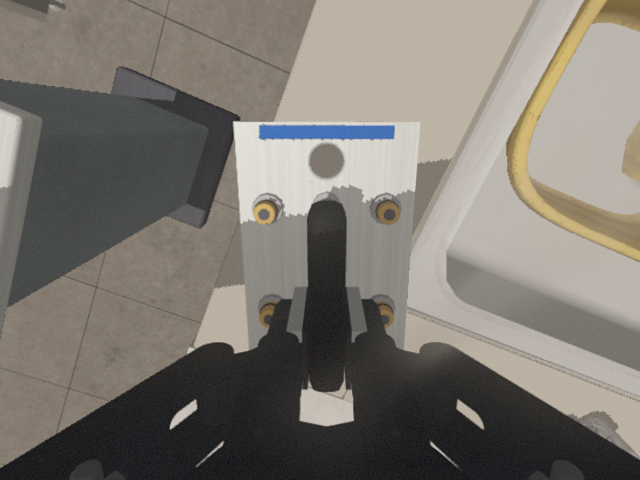

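The carrier is gripped squarely: the handle is at column 326, the round hole at (326,161), and the front nipples at (264,212) and (388,212). Next I'll carry it over the unit.

{"api": "jog_arm", "payload": {"deltas": [{"gripper": 0, "offset": [-0.013, 0.003, 0], "rotation": [0, 0, 0.8]}, {"gripper": 0, "offset": [-0.026, 0.0065, 0], "rotation": [0, 0, 1.7]}, {"gripper": 0, "offset": [-0.026, 0.0065, 0], "rotation": [0, 0, 1.7]}, {"gripper": 0, "offset": [-0.026, 0.0065, 0], "rotation": [0, 0, 1.7]}, {"gripper": 0, "offset": [-0.026, 0.0065, 0], "rotation": [0, 0, 1.7]}, {"gripper": 0, "offset": [-0.026, 0.0065, 0], "rotation": [0, 0, 1.7]}, {"gripper": 0, "offset": [-0.026, 0.0065, 0], "rotation": [0, 0, 1.7]}, {"gripper": 0, "offset": [-0.026, 0.0065, 0], "rotation": [0, 0, 1.7]}, {"gripper": 0, "offset": [-0.026, 0.0065, 0], "rotation": [0, 0, 1.7]}, {"gripper": 0, "offset": [-0.026, 0.0065, 0], "rotation": [0, 0, 1.7]}, {"gripper": 0, "offset": [-0.026, 0.0065, 0], "rotation": [0, 0, 1.7]}, {"gripper": 0, "offset": [-0.026, 0.0065, 0], "rotation": [0, 0, 1.7]}, {"gripper": 0, "offset": [-0.026, 0.0065, 0], "rotation": [0, 0, 1.7]}, {"gripper": 0, "offset": [-0.026, 0.0065, 0], "rotation": [0, 0, 1.7]}, {"gripper": 0, "offset": [-0.026, 0.0065, 0], "rotation": [0, 0, 1.7]}, {"gripper": 0, "offset": [-0.026, 0.0065, 0], "rotation": [0, 0, 1.7]}, {"gripper": 0, "offset": [-0.015, 0.0045, 0], "rotation": [0, 0, 1.2]}, {"gripper": 0, "offset": [0, 0, 0], "rotation": [0, 0, 0]}, {"gripper": 0, "offset": [0, 0, 0], "rotation": [0, 0, 0]}, {"gripper": 0, "offset": [0, 0, 0], "rotation": [0, 0, 0]}]}}

```text
clock: 6.2
position: [0.6065, -0.1945, 0.2017]
ee_rot: [0.737, 0.676, 0.0, -0.0]
ft_force: [0.3, 0.3, -3.1]
grip_width: 0.149
grasp_force: 58.8
```

Run:
```python
from h import *
np.set_printoptions(precision=4,suppress=True)
# carrier in tool from w2 (pose of w2)
m=imaging.camera_model("wrist");m["c2w"]=m["hand_eye"]
f=lambda p,z:pt(m,p,z)
# local carrier -> tool: (x,y)->tool (y,x) ; express as (tx,ty)
Q=[f((326,161),.0427),f((264,212),.0267),f((388,212),.0267)]
print("tool xy hole, nipples",np.array(Q))
o=manip.get_obs();togo(o,[.5996,-.1987,.15],-5.0)
cv2.imwrite("pics/w3.png",imaging.camera("wrist"))
```

```text
tool xy hole, nipples [[ 0.0553 -0.0006]
 [ 0.0313 -0.0321]
 [ 0.0313  0.031 ]]
t 6.2 pos [ 0.6065 -0.1945  0.2017] tooly -4.89 zaxis [-0.0006  0.0008 -1.    ] 
 tool offset [-0.0048 -0.0065  0.0517] rotz 0.11 F [ 0.3  0.3 -3.1] grip 0.149
```

View pics/w3.png

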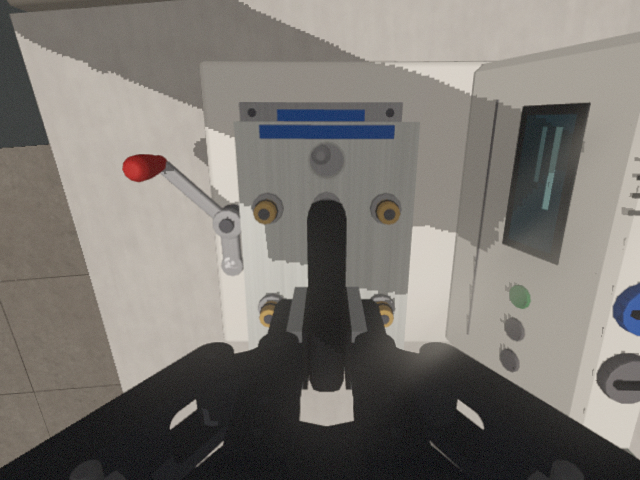

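The round pin's tip shows through the hole at about (320,155). The blue mark is at (320,115), the lever axis at (228,222) and the red knob at (140,168).

Run:
```python
from h import *
np.set_printoptions(precision=4,suppress=True)
o=manip.get_obs();m=model("wrist",o)
pin=pt(m,(320,154.5),.064);mark=pt(m,(320.5,115),.045);piv=pt(m,(228,221),.066)
print(pin,mark,piv, "knob",pt(m,(140,168),.1))
P=[(0,.055),(0,.085),(-.076,0)]
a,t,r=fit(P,[pin,mark,piv]);print(np.degrees(a),t,"\n",r*1000)
c,s=np.cos(-.0874),np.sin(-.0874)
for p,q in zip(P,(pin,mark,piv)): print("origin est",q-np.array([[c,-s],[s,c]])@p)
```

```text
[ 0.6055 -0.1434] [ 0.6082 -0.1142] [ 0.5263 -0.1897] knob [ 0.4825 -0.1394]
-5.5279009024920995 [ 0.6007 -0.198 ] 
 [[-0.536  -0.1517]
 [-0.707  -0.8085]
 [ 1.243   0.9602]]
origin est [ 0.6007 -0.1982]
origin est [ 0.6008 -0.1989]
origin est [ 0.602  -0.1963]
```

{"api": "jog_arm", "payload": {"deltas": [{"gripper": 0, "offset": [-0.005, -0.005, 0.01], "rotation": [0, 0, 0.2]}, {"gripper": 0, "offset": [0, 0, 0.02], "rotation": [0, 0, 0]}, {"gripper": 0, "offset": [0, 0, 0.02], "rotation": [0, 0, 0]}, {"gripper": 0, "offset": [0, 0, 0.017], "rotation": [0, 0, 0]}, {"gripper": 0, "offset": [0, 0, 0.01], "rotation": [0, 0, 0]}, {"gripper": 0, "offset": [0, 0, 0], "rotation": [0, 0, 0]}, {"gripper": 0, "offset": [0, 0, 0], "rotation": [0, 0, 0]}]}}

```text
clock: 6.95
position: [0.6011, -0.2004, 0.1255]
ee_rot: [0.738, 0.674, 0.0, 0.0]
ft_force: [-0.2, -0.0, -2.1]
grip_width: 0.15
grasp_force: 58.8
```

Run:
```python
from h import *
o=manip.get_obs();togo(o,[.6011,-.199,.0977],-5.1)
i=imaging.camera("wrist");cv2.imwrite("pics/w4.png",cv2.resize(i[90:270,190:430],None,fx=3.3,fy=3.3,interpolation=cv2.INTER_CUBIC))
```

```text
t 6.95 pos [ 0.6011 -0.2004  0.1255] tooly -5.18 zaxis [ 4.e-04 -1.e-04 -1.e+00] 
 tool offset [ 0.0014 -0.0002  0.0278] rotz -0.08 F [-0.2 -0.  -2.1] grip 0.15
```

View pics/w4.png

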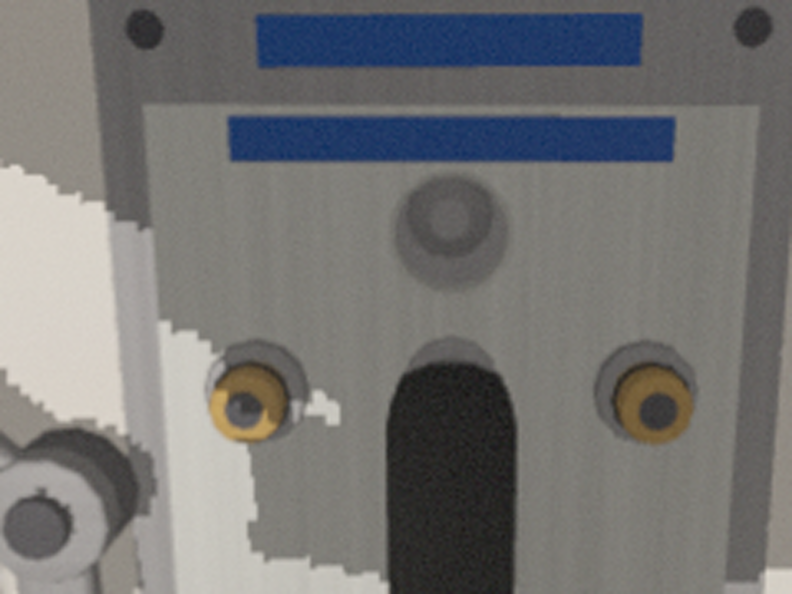

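Run:
```python
from h import *
np.set_printoptions(precision=4,suppress=True)
m=imaging.camera_model("wrist");m["c2w"]=m["hand_eye"]
f=lambda u,v,z:pt(m,(190+u/3.3-.35,90+v/3.3-.35),z)
print("hole",f(452,232,.0427),"pin",f(450,215,.0605),"mark",f(449,40,.0805),"strip",f(452,139,.0427))
print("screws",f(145,28,.0805),f(752,27,.0805),"strip ends",f(229,140,.0427),f(675,139,.0427))
```

```text
hole [ 0.0558 -0.0003] pin [ 0.057  -0.0006] mark [ 0.0864 -0.0008] strip [ 0.0702 -0.0003]
screws [ 0.0883 -0.056 ] [0.0885 0.0541] strip ends [ 0.07   -0.0353] [0.0701 0.0347]
```

{"api": "jog_arm", "payload": {"deltas": [{"gripper": 0, "offset": [0.0012, -0.0004, 0.002], "rotation": [0, 0, 0]}, {"gripper": 0, "offset": [0, 0, 0.003], "rotation": [0, 0, 0]}, {"gripper": 0, "offset": [0, 0, 0.003], "rotation": [0, 0, 0]}, {"gripper": 0, "offset": [0, 0, 0.002], "rotation": [0, 0, 0]}, {"gripper": 0, "offset": [0, 0, 0.002], "rotation": [0, 0, 0]}, {"gripper": 0, "offset": [0, 0, 0.002], "rotation": [0, 0, 0]}, {"gripper": 0, "offset": [0, 0, 0.002], "rotation": [0, 0, 0]}, {"gripper": 0, "offset": [0, 0, 0], "rotation": [0, 0, 0]}]}}

```text
clock: 7.8
position: [0.6006, -0.199, 0.1087]
ee_rot: [0.738, 0.674, -0.0, -0.0]
ft_force: [0.4, -0.0, -3.1]
grip_width: 0.146
grasp_force: 58.8
```

Force is still just the carrier's weight, so I'll keep lowering.

{"api": "jog_arm", "payload": {"deltas": [{"gripper": 0, "offset": [0, 0, 0.002], "rotation": [0, 0, 0]}, {"gripper": 0, "offset": [0, 0, 0.002], "rotation": [0, 0, 0]}, {"gripper": 0, "offset": [0, 0, 0.002], "rotation": [0, 0, 0]}, {"gripper": 0, "offset": [0, 0, 0], "rotation": [0, 0, 0]}, {"gripper": 0, "offset": [0, 0, 0], "rotation": [0, 0, 0]}]}}

```text
clock: 8.3
position: [0.6007, -0.1991, 0.103]
ee_rot: [0.738, 0.674, -0.0, -0.0]
ft_force: [0.3, -0.4, -4.1]
grip_width: 0.15
grasp_force: 58.8
```

{"api": "jog_arm", "payload": {"deltas": [{"gripper": 0, "offset": [0, 0, 0.0015], "rotation": [0, 0, 0]}, {"gripper": 0, "offset": [0, 0, 0.0015], "rotation": [0, 0, 0]}, {"gripper": 0, "offset": [0, 0, 0.001], "rotation": [0, 0, 0]}, {"gripper": 0, "offset": [0, 0, 0.0005], "rotation": [0, 0, 0]}, {"gripper": 0, "offset": [0, 0, 0.0005], "rotation": [0, 0, 0]}, {"gripper": 0, "offset": [0, 0, 0], "rotation": [0, 0, 0]}, {"gripper": 0, "offset": [0, 0, 0], "rotation": [0, 0, 0]}]}}

```text
clock: 9.0
position: [0.6008, -0.1991, 0.0981]
ee_rot: [0.738, 0.674, 0.0, 0.0]
ft_force: [0.1, 0.5, -2.9]
grip_width: 0.15
grasp_force: 58.8
```

{"api": "jog_arm", "payload": {"deltas": [{"gripper": 0, "offset": [0, 0, 0.0005], "rotation": [0, 0, 0]}, {"gripper": 0, "offset": [0, 0, 0.0005], "rotation": [0, 0, 0]}, {"gripper": 0, "offset": [0, 0, 0.0005], "rotation": [0, 0, 0]}, {"gripper": 0, "offset": [0, 0, 0], "rotation": [0, 0, 0]}, {"gripper": 0, "offset": [0, 0, 0], "rotation": [0, 0, 0]}]}}

```text
clock: 9.5
position: [0.6009, -0.1991, 0.0979]
ee_rot: [0.738, 0.674, 0.0, -0.0]
ft_force: [-6.0, 2.2, 10.2]
grip_width: 0.149
grasp_force: 61.0
```

{"api": "jog_arm", "payload": {"deltas": [{"gripper": 0, "offset": [0, 0, -0.0005], "rotation": [0, 0, 0]}, {"gripper": 0.35, "offset": [0, 0, 0], "rotation": [0, 0, 0]}, {"gripper": 0.5, "offset": [0, 0, 0], "rotation": [0, 0, 0]}, {"gripper": 0.5, "offset": [0, 0, 0], "rotation": [0, 0, 0]}, {"gripper": 0.5, "offset": [0, 0, 0], "rotation": [0, 0, 0]}, {"gripper": 0.5, "offset": [0, 0, -0.01], "rotation": [0, 0, 0]}, {"gripper": 0.5, "offset": [0, 0, -0.03], "rotation": [0, 0, 0]}, {"gripper": 0.5, "offset": [0, 0, -0.03], "rotation": [0, 0, 0]}, {"gripper": 0.5, "offset": [0, 0, -0.03], "rotation": [0, 0, 0]}, {"gripper": 0.5, "offset": [0, 0, 0], "rotation": [0, 0, 0]}, {"gripper": 0.5, "offset": [0, 0, 0], "rotation": [0, 0, 0]}]}}

```text
clock: 10.6
position: [0.6011, -0.1993, 0.1981]
ee_rot: [0.738, 0.674, 0.001, 0.001]
ft_force: [0.6, 0.1, 0.3]
grip_width: 0.5
grasp_force: 0.0
```

Run:
```python
from h import *
o=manip.get_obs();togo(o,[.6011,-.199,.0977],-5.1)
cv2.imwrite("pics/w5.png",imaging.camera("wrist"))
```

```text
t 10.6 pos [ 0.6011 -0.1993  0.1981] tooly -5.19 zaxis [ 1.7e-03 -1.0e-04 -1.0e+00] 
 tool offset [ 0.0003 -0.0002  0.1004] rotz -0.09 F [0.6 0.1 0.3] grip 0.5
```

View pics/w5.png

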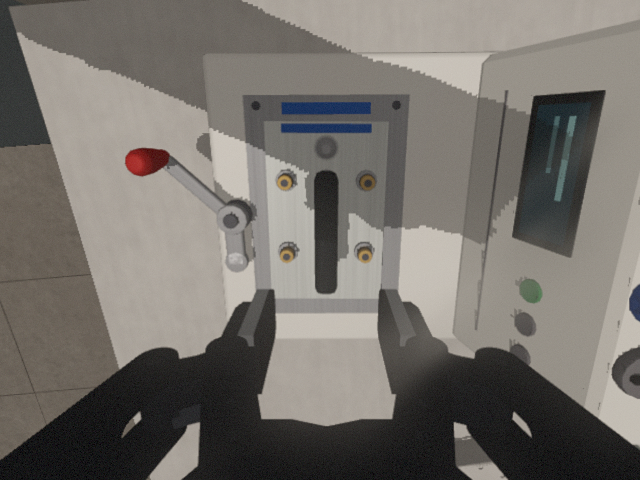

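The carrier sits inside the deck pad, with the round pin's tip in the hole at (326,147). The lever is open, with its axis at (232,217) and its knob at (147,161). Next I'll check the carrier's level and plan the lever push.

Run:
```python
from h import *
np.set_printoptions(precision=4,suppress=True)
o=manip.get_obs();m=model("wrist",o)
q=[pt(m,p,.071) for p in[(285.5,181),(367,181),(287,254),(364,254)]]
print("widths",np.linalg.norm(q[0]-q[1]),np.linalg.norm(q[2]-q[3]),"len",np.linalg.norm(q[0]-q[2]),np.linalg.norm(q[1]-q[3]),"centre",np.mean(q,0))
P=np.array([.526,-.1905])
togo(o,[*(P+.074*np.array([np.cos(np.radians(100)),np.sin(np.radians(100))])),.092],-5.1)
yaw=-5.1;pp=None
for th in range(100,209,6):
    p=P+.074*np.array([np.cos(np.radians(th)),np.sin(np.radians(th))])
    if pp is not None:
        r=np.radians(yaw);d=p-pp
        dy=5 if th>154 else 0
        print(th,np.round([d@[-np.sin(r),np.cos(r)],d@[np.cos(r),np.sin(r)]],4),-dy);yaw+=dy
    pp=p
```

```text
widths 0.062030238018295346 0.06219269383901805 len 0.05900459258941706 0.05899790629963329 centre [ 0.6    -0.1965]
t 10.65 pos [ 0.6006 -0.199   0.1969] tooly -5.18 zaxis [-0.0001  0.0003 -1.    ] 
 tool offset [ 0.0731 -0.0944  0.105 ] rotz -0.08 F [-0.5 -0.4 -0.9] grip 0.499
106 [-0.0024 -0.0074] 0
112 [-0.0032 -0.0071] 0
118 [-0.0039 -0.0067] 0
124 [-0.0046 -0.0063] 0
130 [-0.0052 -0.0057] 0
136 [-0.0058 -0.0052] 0
142 [-0.0063 -0.0045] 0
148 [-0.0067 -0.0039] 0
154 [-0.0071 -0.0031] 0
160 [-0.0074 -0.0024] -5
166 [-0.0074 -0.0023] -5
172 [-0.0074 -0.0021] -5
178 [-0.0075 -0.002 ] -5
184 [-0.0075 -0.0019] -5
190 [-0.0076 -0.0017] -5
196 [-0.0076 -0.0016] -5
202 [-0.0076 -0.0015] -5
208 [-0.0076 -0.0013] -5
```

{"api": "jog_arm", "payload": {"deltas": [{"gripper": 0.2, "offset": [0.018, -0.023, 0], "rotation": [0, 0, 0]}, {"gripper": 0, "offset": [0.018, -0.024, 0], "rotation": [0, 0, 0]}, {"gripper": 0, "offset": [0.018, -0.024, 0], "rotation": [0, 0, 0]}, {"gripper": 0, "offset": [0.019, -0.023, 0], "rotation": [0, 0, 0]}, {"gripper": 0, "offset": [0, 0, 0.01], "rotation": [0, 0, 0]}, {"gripper": 0, "offset": [0, 0, 0.025], "rotation": [0, 0, 0]}, {"gripper": 0, "offset": [0, 0, 0.025], "rotation": [0, 0, 0]}, {"gripper": 0, "offset": [0, 0, 0.025], "rotation": [0, 0, 0]}, {"gripper": 0, "offset": [0, 0, 0.02], "rotation": [0, 0, 0]}, {"gripper": 0, "offset": [0, 0, 0], "rotation": [0, 0, 0]}, {"gripper": 0, "offset": [0, 0, 0], "rotation": [0, 0, 0]}]}}

```text
clock: 11.75
position: [0.5135, -0.1184, 0.0918]
ee_rot: [0.739, 0.674, -0.001, -0.0]
ft_force: [0.3, -0.6, -0.7]
grip_width: 0.0
grasp_force: 0.0
```

{"api": "jog_arm", "payload": {"deltas": [{"gripper": 0, "offset": [-0.0024, -0.0074, 0], "rotation": [0, 0, 0]}, {"gripper": 0, "offset": [-0.0032, -0.0071, 0], "rotation": [0, 0, 0]}, {"gripper": 0, "offset": [-0.0039, -0.0067, 0], "rotation": [0, 0, 0]}, {"gripper": 0, "offset": [-0.0046, -0.0063, 0], "rotation": [0, 0, 0]}, {"gripper": 0, "offset": [-0.0052, -0.0057, 0], "rotation": [0, 0, 0]}, {"gripper": 0, "offset": [-0.0058, -0.0052, 0], "rotation": [0, 0, 0]}, {"gripper": 0, "offset": [-0.0063, -0.0045, 0], "rotation": [0, 0, 0]}, {"gripper": 0, "offset": [-0.0067, -0.0039, 0], "rotation": [0, 0, 0]}, {"gripper": 0, "offset": [-0.0071, -0.0031, 0], "rotation": [0, 0, 0]}, {"gripper": 0, "offset": [-0.0074, -0.0024, 0], "rotation": [0, 0, -5]}, {"gripper": 0, "offset": [-0.0074, -0.0023, 0], "rotation": [0, 0, -5]}, {"gripper": 0, "offset": [-0.0074, -0.0021, 0], "rotation": [0, 0, -5]}, {"gripper": 0, "offset": [-0.0075, -0.002, 0], "rotation": [0, 0, -5]}, {"gripper": 0, "offset": [0, 0, 0], "rotation": [0, 0, 0]}]}}

```text
clock: 13.15
position: [0.4521, -0.1895, 0.0921]
ee_rot: [0.61, 0.792, -0.0, 0.0]
ft_force: [-0.4, 0.3, -0.4]
grip_width: -0.001
grasp_force: 0.0
```

Run:
```python
from h import *
o=manip.get_obs();togo(o,[.457,-.22,.092],39)
cv2.imwrite("pics/w6.png",imaging.camera("wrist"))
```

```text
t 13.15 pos [ 0.4521 -0.1895  0.0921] tooly 14.8 zaxis [ 0.e+00 -4.e-04 -1.e+00] 
 tool offset [-0.0307 -0.003   0.0001] rotz -24.2 F [-0.4  0.3 -0.4] grip -0.001
```

View pics/w6.png

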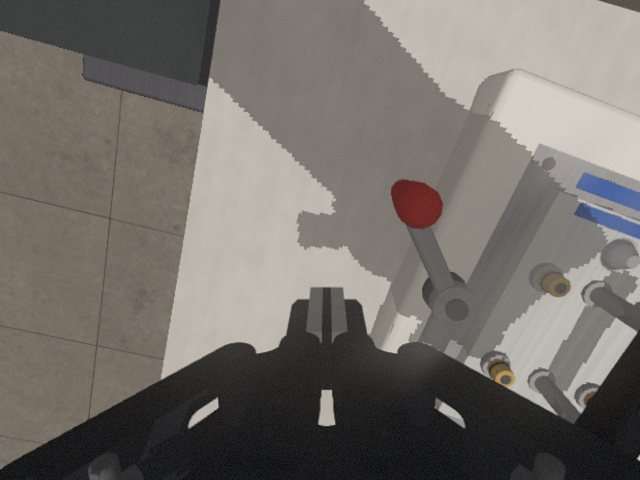

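The closed fingers are at (326,310), but the knob is behind them at (415,205), still near open. So the push slipped past it. I'll locate the knob.

Run:
```python
from h import *
np.set_printoptions(precision=4,suppress=True)
o=manip.get_obs();m=model("wrist",o)
P=np.array([.526,-.1905])
print("pivot",pt(m,(456,309),.066))
for name,uv,z in(("knob top",(405,195),.103),("knob mid",(415,205),.085)):
    k=pt(m,uv,z);d=k-P;th=np.degrees(np.arctan2(d[1],d[0]));print(name,k,np.hypot(*d),th,"joint",np.radians(220.2-th))
i=imaging.camera("top")
c=cv2.cvtColor(i,cv2.COLOR_BGR2HSV);w=(((c[...,0]<8)|(c[...,0]>172))&(c[...,1]>150)&(c[...,2]>80))
w[:, :340]=0;w[:,:][320:]=0
ys,xs=np.nonzero(w[:, :420]);print("top red",xs.mean() if len(xs) else None,ys.mean() if len(ys) else None,len(xs))
if len(xs):
    k=pt(model("top"),(xs.mean(),ys.mean()),.095);d=k-P;print(k,np.hypot(*d),np.degrees(np.arctan2(d[1],d[0])))
```

```text
pivot [ 0.5266 -0.1931]
knob top [ 0.4706 -0.135 ] 0.07841915196731852 134.9923447737107 joint 1.4871541316029022
knob mid [ 0.4809 -0.1406] 0.06722413474990739 132.11762893644567 joint 1.5373273880224023
top red 365.5 290.5 2
[ 0.4766 -0.1406] 0.07021952386496903 134.73865218795976
```

The knob hasn't moved (about 133°), so the fingers missed it. I'll pinch it instead, because the grip opening will show whether I have it.

{"api": "jog_arm", "payload": {"deltas": [{"gripper": 0, "offset": [0, 0, -0.03], "rotation": [0, 0, 0]}, {"gripper": 0.3, "offset": [0, 0, -0.035], "rotation": [0, 0, 0]}, {"gripper": 0.6, "offset": [0.014, 0.013, 0], "rotation": [0, 0, 0]}, {"gripper": 0.6, "offset": [0.014, 0.012, 0], "rotation": [0, 0, 0]}, {"gripper": 0.6, "offset": [0.013, 0.013, 0], "rotation": [0, 0, 0]}, {"gripper": 0.6, "offset": [0, 0, 0], "rotation": [0, 0, 0]}, {"gripper": 0.6, "offset": [0, 0, 0.025], "rotation": [0, 0, 0]}, {"gripper": 0.6, "offset": [0, 0, 0.025], "rotation": [0, 0, 0]}, {"gripper": 0.6, "offset": [0, 0, 0.023], "rotation": [0, 0, 0]}, {"gripper": 0.6, "offset": [0, 0, 0], "rotation": [0, 0, 0]}, {"gripper": 0, "offset": [0, 0, 0], "rotation": [0, 0, 0]}, {"gripper": 0, "offset": [0, 0, 0], "rotation": [0, 0, 0]}, {"gripper": 0, "offset": [0, 0, 0], "rotation": [0, 0, 0]}, {"gripper": 0, "offset": [0, 0, 0], "rotation": [0, 0, 0]}, {"gripper": 0, "offset": [0, 0, 0], "rotation": [0, 0, 0]}, {"gripper": 0, "offset": [0, 0, 0], "rotation": [0, 0, 0]}], "newtons": 25}}

```text
clock: 14.85
position: [0.4794, -0.139, 0.0851]
ee_rot: [0.61, 0.792, 0.001, 0.001]
ft_force: [-1.0, -0.9, 7.2]
grip_width: 0.133
grasp_force: 24.2
```

Run:
```python
from h import *
o=manip.get_obs();togo(o,o["position"],15)
P=np.array([.526,-.1912]);d=o["position"][:2]-P;rr=np.hypot(*d);t0=np.degrees(np.arctan2(d[1],d[0]));print(rr,t0)
y=np.radians(14.8);f=lambda t:P+rr*np.array([np.cos(np.radians(t)),np.sin(np.radians(t))])
n=15;T=np.linspace(t0,221.5,n+1)
for a,b in zip(T,T[1:]):
    e=f(b)-f(a);print(round(b),np.round([e@[-np.sin(y),np.cos(y)],e@[np.cos(y),np.sin(y)]],4))
```

```text
t 14.85 pos [ 0.4794 -0.139   0.0851] tooly 14.81 zaxis [ 1.8e-03  2.0e-04 -1.0e+00] 
 tool offset [0. 0. 0.] rotz -0.19 F [-1.  -0.9  7.2] grip 0.133
0.06998484863632162 131.731359125589
138 [-0.0036 -0.0063]
144 [-0.0043 -0.0059]
150 [-0.0049 -0.0054]
156 [-0.0054 -0.0049]
162 [-0.0059 -0.0043]
168 [-0.0063 -0.0037]
174 [-0.0067 -0.003 ]
180 [-0.0069 -0.0023]
186 [-0.0071 -0.0015]
192 [-0.0073 -0.0008]
198 [-0.0073 -0.    ]
204 [-0.0073  0.0007]
210 [-0.0072  0.0015]
216 [-0.007   0.0022]
222 [-0.0067  0.0029]
```

{"api": "jog_arm", "payload": {"deltas": [{"gripper": 0, "offset": [0, 0, -0.001], "rotation": [0, 0, 0]}, {"gripper": 0, "offset": [-0.0036, -0.0063, 0], "rotation": [0, 0, 0]}, {"gripper": 0, "offset": [-0.0043, -0.0059, 0], "rotation": [0, 0, 0]}, {"gripper": 0, "offset": [-0.0049, -0.0054, 0], "rotation": [0, 0, 0]}, {"gripper": 0, "offset": [-0.0054, -0.0049, 0], "rotation": [0, 0, 0]}, {"gripper": 0, "offset": [-0.0059, -0.0043, 0], "rotation": [0, 0, 0]}, {"gripper": 0, "offset": [-0.0063, -0.0037, 0], "rotation": [0, 0, 0]}, {"gripper": 0, "offset": [-0.0067, -0.003, 0], "rotation": [0, 0, 0]}, {"gripper": 0, "offset": [0, 0, 0], "rotation": [0, 0, 0]}]}}

```text
clock: 15.75
position: [0.4562, -0.1854, 0.0873]
ee_rot: [0.611, 0.792, 0.001, 0.001]
ft_force: [-4.9, 1.2, 25.3]
grip_width: -0.001
grasp_force: 13.3
```

The pinch slipped off: the fingers are shut with 25 N upward. I'll use the last picture to see how the fingers sit against the knob.

Run:
```python
from h import *
w=imaging.camera("wrist");s=imaging.camera("scene")
a=cv2.resize(w[80:440,190:590],None,fx=1,fy=1)
b=cv2.resize(s[150:350,310:450],(399,570),interpolation=cv2.INTER_CUBIC)
c=np.zeros((600,800,3),np.uint8);c[:360,:400]=a;c[:570,401:800]=b
cv2.imwrite("pics/w7.png",c);cv2.imwrite("pics/w7w.png",w)
```

```text
(no output)
```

View pics/w7.png

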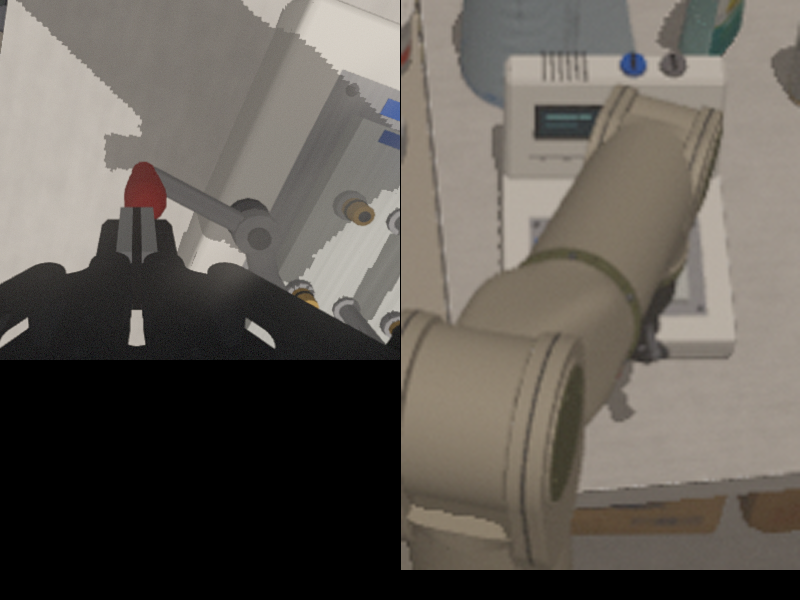

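The knob was dragged part of the way, to about 168°. The shut fingertips at crop (137,207) now rest on top of it, so they need to go about 20 mm lower. I'll go back to its trailing side and push from there.

{"api": "jog_arm", "payload": {"deltas": [{"gripper": 0, "offset": [0, 0, -0.015], "rotation": [0, 0, 0]}, {"gripper": 0, "offset": [0, 0, -0.015], "rotation": [0, 0, 0]}, {"gripper": 0, "offset": [0.012, 0.007, 0], "rotation": [0, 0, 0]}, {"gripper": 0, "offset": [0.012, 0.007, 0], "rotation": [0, 0, 0]}, {"gripper": 0, "offset": [0.01, 0.007, 0], "rotation": [0, 0, 0]}, {"gripper": 0, "offset": [0, 0, 0], "rotation": [0, 0, 0]}, {"gripper": 0, "offset": [0, 0, 0.01], "rotation": [0, 0, 0]}, {"gripper": 0, "offset": [0, 0, 0.015], "rotation": [0, 0, 0]}, {"gripper": 0, "offset": [0, 0, 0.015], "rotation": [0, 0, 0]}, {"gripper": 0, "offset": [0, 0, 0.01], "rotation": [0, 0, 0]}, {"gripper": 0, "offset": [0, 0, 0], "rotation": [0, 0, 0]}, {"gripper": 0, "offset": [0, 0, 0], "rotation": [0, 0, 0]}]}}

```text
clock: 17.05
position: [0.4671, -0.1455, 0.0651]
ee_rot: [0.61, 0.792, -0.0, -0.0]
ft_force: [-0.1, 0.0, -0.0]
grip_width: 0.004
grasp_force: 0.0
```

```bash
cat > red.py <<'E'
from h import *
# knob pixels now, red mask bounding shape, top & base estimate
o=manip.get_obs();m=model("wrist",o);i=imaging.camera("wrist");c=cv2.cvtColor(i,cv2.COLOR_BGR2HSV)
w=(((c[...,0]<8)|(c[...,0]>172))&(c[...,1]>150)&(c[...,2]>50)).astype(np.uint8)
n,l,st,ce=cv2.connectedComponentsWithStats(w);j=1+st[1:,4].argmax();uv=ce[j]
P=np.array([.526,-.1912]);k=pt(m,uv,.085);d=k-P
print("red",np.round(uv),st[j],"knob",np.round(k,4),"r",round(np.hypot(*d),4),"theta",round(np.degrees(np.arctan2(d[1],d[0]))%360,1))
togo(o,o["position"],15)
E
python3 red.py
```

```text
Traceback (most recent call last):
  File "red.py", line 5, in <module>
    n,l,st,ce=cv2.connectedComponentsWithStats(w);j=1+st[1:,4].argmax();uv=ce[j]
                                                      ~~~~~~~~~~~~~~~^^
ValueError: attempt to get argmax of an empty sequence
```

{"api": "jog_arm", "payload": {"deltas": [{"gripper": 0, "offset": [-0.0051, -0.0056, 0], "rotation": [0, 0, 0]}, {"gripper": 0, "offset": [-0.0056, -0.0051, 0], "rotation": [0, 0, 0]}, {"gripper": 0, "offset": [-0.0062, -0.0045, 0], "rotation": [0, 0, 0]}, {"gripper": 0, "offset": [-0.0066, -0.0039, 0], "rotation": [0, 0, 0]}, {"gripper": 0, "offset": [-0.007, -0.0031, 0], "rotation": [0, 0, 0]}, {"gripper": 0, "offset": [-0.0072, -0.0024, 0], "rotation": [0, 0, 0]}, {"gripper": 0, "offset": [-0.0074, -0.0016, 0], "rotation": [0, 0, 0]}, {"gripper": 0, "offset": [-0.0076, -0.0008, 0], "rotation": [0, 0, 0]}, {"gripper": 0, "offset": [0, 0, 0], "rotation": [0, 0, 0]}]}}

```text
clock: 18.0
position: [0.4547, -0.2042, 0.0651]
ee_rot: [0.611, 0.792, -0.0, 0.0]
ft_force: [-0.2, -0.3, 0.8]
grip_width: -0.002
grasp_force: 0.0
```

```bash
python3 red.py
python3 - <<'E'
from h import *
o=manip.get_obs();togo(o,o["position"],15)
E
```

```text
red [327. 393.] [322 390  11   7  58] knob [ 0.465  -0.2427] r 0.0798 theta 220.2
t 18.0 pos [ 0.4547 -0.2042  0.0651] tooly 14.74 zaxis [-1.e-04 -8.e-04 -1.e+00] 
 tool offset [0. 0. 0.] rotz -0.26 F [-0.2 -0.3  0.8] grip -0.002
t 18.05 pos [ 0.4546 -0.2037  0.065 ] tooly 14.76 zaxis [-3.e-04 -5.e-04 -1.e+00] 
 tool offset [0. 0. 0.] rotz -0.24 F [0.4 1.5 0.2] grip 0.004
```

{"api": "jog_arm", "payload": {"deltas": [{"gripper": 0, "offset": [-0.0076, 0, 0], "rotation": [0, 0, 0]}, {"gripper": 0, "offset": [-0.0076, 0.0007, 0], "rotation": [0, 0, 0]}, {"gripper": 0, "offset": [-0.003, 0.0005, 0], "rotation": [0, 0, 0]}, {"gripper": 0, "offset": [0, 0, 0], "rotation": [0, 0, 0]}]}}

```text
clock: 18.45
position: [0.4607, -0.2203, 0.065]
ee_rot: [0.61, 0.792, 0.0, -0.0]
ft_force: [-0.1, 0.8, 0.3]
grip_width: 0.0
grasp_force: 1.0
```

{"api": "jog_arm", "payload": {"deltas": [{"gripper": 0, "offset": [-0.0025, 0.001, 0], "rotation": [0, 0, 0]}, {"gripper": 0, "offset": [-0.0025, 0.001, 0], "rotation": [0, 0, 0]}, {"gripper": 0, "offset": [0, 0, 0], "rotation": [0, 0, 0]}]}}

```text
clock: 18.75
position: [0.4619, -0.2205, 0.064]
ee_rot: [0.609, 0.793, 0.001, -0.004]
ft_force: [-9.7, 18.0, 8.2]
grip_width: -0.002
grasp_force: 9.6
```

The lever has reached its stop, with a reaction of about 20 N. I'll back off, rise clear and check.

{"api": "jog_arm", "payload": {"deltas": [{"gripper": 0, "offset": [0.006, -0.004, 0], "rotation": [0, 0, 0]}, {"gripper": 0, "offset": [0.008, -0.006, 0], "rotation": [0, 0, 0]}, {"gripper": 0, "offset": [0.005, -0.004, -0.01], "rotation": [0, 0, 0]}, {"gripper": 0, "offset": [0, 0, -0.03], "rotation": [0, 0, 0]}, {"gripper": 0, "offset": [0, 0, -0.04], "rotation": [0, 0, 0]}, {"gripper": 0, "offset": [0, 0, -0.04], "rotation": [0, 0, 0]}, {"gripper": 0, "offset": [-0.04, 0, -0.02], "rotation": [0, 0, 0]}, {"gripper": 0, "offset": [-0.04, 0, 0], "rotation": [0, 0, 0]}, {"gripper": 0, "offset": [-0.04, 0, 0], "rotation": [0, 0, 0]}, {"gripper": 0, "offset": [-0.02, 0, 0], "rotation": [0, 0, 0]}, {"gripper": 0, "offset": [0, 0, 0], "rotation": [0, 0, 0]}, {"gripper": 0, "offset": [0, 0, 0], "rotation": [0, 0, 0]}]}}

```text
clock: 19.95
position: [0.4805, -0.3454, 0.2048]
ee_rot: [0.611, 0.792, -0.0, -0.0]
ft_force: [0.4, 0.3, -0.3]
grip_width: -0.002
grasp_force: 0.0
```

```bash
python3 red.py
python3 - <<'E'
from h import *
o=manip.get_obs();m=model("wrist",o);i=imaging.camera("wrist");cv2.imwrite("pics/w8.png",i)
# nipples: brass blobs
c=cv2.cvtColor(i,cv2.COLOR_BGR2HSV);w=((c[...,0]>10)&(c[...,0]<25)&(c[...,1]>130)&(c[...,2]>60)).astype(np.uint8)
n,l,st,ce=cv2.connectedComponentsWithStats(w)
Q=[pt(m,p,.068) for p,s in zip(ce[1:],st[1:]) if s[4]>25];print(np.round(Q,4),[s[4] for s in st[1:] if s[4]>25])
# expected nipple & locked-knob positions in unit pose
a=np.radians(-5.1);M=np.array([[np.cos(a),-np.sin(a)],[np.sin(a),np.cos(a)]])
for p in[(.032,.03),(.032,-.03),(-.032,-.03),(-.032,.03)]:print("exp",np.round(M@p+[.6007,-.1982],4))
E
```

```text
red [355.  71.] [342  56  28  31 665] knob [ 0.4718 -0.236 ] r 0.0704 theta 219.6
t 19.95 pos [ 0.4805 -0.3454  0.2048] tooly 14.73 zaxis [-8.e-04 -4.e-04 -1.e+00] 
 tool offset [0. 0. 0.] rotz -0.27 F [ 0.4  0.3 -0.3] grip -0.002
[[ 0.5701 -0.1675]
 [ 0.6384 -0.1717]
 [ 0.5647 -0.2258]
 [ 0.7712 -0.4274]] [np.int32(180), np.int32(51), np.int32(122), np.int32(30)]
exp [ 0.6352 -0.1712]
exp [ 0.6299 -0.2309]
exp [ 0.5662 -0.2252]
exp [ 0.5715 -0.1655]
```

The knob is at 219.6° against about 220° for locked, and the nipples are where a seated carrier puts them. The arm is touching nothing, so I'm handing in.

```bash
python3 -c "
from workcell import workorder
print(workorder.hand_in())"
```

```text
the job is handed in; nothing more can be done
None
```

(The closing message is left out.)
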